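# Count out the balls for a drive-shaft joint

### The arm

A 6-joint arm with a two-finger parallel gripper is mounted at the origin on a cart in front of the work surface, level with it; the furniture and walls round the work are solid. World frame = base frame: x ahead of the robot, y to its left, z up, the work surface at z = 0. Lengths are in m, angles in degrees, forces in N, time in s.
With the tool pointing down it reaches from about 0.35 to 0.975 m from the base axis. Payload 17.4 kg.
Tool frame: the origin (TCP) lies midway between the tips of the shut fingers; the grasp point (between the pads) lies 19 mm behind it; z points along the fingers, y is the line along which they close (so a half turn about z gives the same grasp; the last joint's range is limited). The gripper opens to 85 mm and grips with 20 to 120 N. Pads are 22 mm wide; open, the fingers measure 114 mm over their backs; the gripper's body (76 mm by 85 mm) begins 54 mm behind the grasp point. The pads swing forward as they close: fully open they stand 13 mm farther back than shut.
Start: joints at [62.177, 6.646, 82.598, -0, 90.757, -2.166], TCP at [0.292, 0.608, 0.231] pointing down, gripper open.
Joint ranges: [-162.19, 162.19], [-47.58, 125.68], [4.15, 143.07], [-65.23, 245.23], [0.69, 171.88], [-170.13, 170.13]. Speed limits (degrees/s): [108.29, 108.29, 127.2, 180, 180, 180].

### API

Orientations are given as a 3x3 rotation matrix whose columns are the frame's x, y, z axes.
In Python, from bench import state, read_camera, finish_job gives the robot as it stands.
- The arm moves only by the shell command python3 -m pendant 'ROWS'. ROWS is JSON, a list of rows, each a list of 7 numbers: the turn, a rotation vector about the tool's x, y, z in rad, then the shift along the tool's x, y, z in units of 30 mm (1.0 is 30 mm), then the opening, from -1 (shut) to 1 (fully open), so that 0 is half open. In form: [[wx, wy, wz, dx, dy, dz, claw], ...]. A call has 1 to 10 rows; each row shifts and turns the commanded pose from where the row before left it, along the tool's axes as they then stand; what a row does not reach is not made up. A row lasts 1/8 s, in which the tool goes at most 62.5 mm and 10.7 degrees, less where a joint would pass 70% of its speed; a pose out of reach is approached as far as the arm can. A call is refused whole if a number of a shift passes 1 or a number of a turn 0.188, either way. A call with a gripper value outside its range is refused whole. The fingers move at their own pace and stop on an object; the grip force is fixed at half the most. Time passes only in rows, so rows that do not move let the fingers close. It gives the time, the measured TCP pose, the force, the opening and the grip force at its end, in the units of the state.
- state(): the state, without advancing time (a new reading comes with each control period).
- read_camera(name): name is "scene" or "top" or "wrist"; returns a dict with "pixels" (420x560x3 uint8, red, green, blue), "mtx" (3x3 intrinsics, pixels), "R" (3x3) and "t" (3): a world point X has camera coordinates R X + t. Camera axes: x right, y down, z forward; pixel columns grow to the right and rows downward; lengths in m; the calibration is good to about 2 mm. A picture is of the moment at which its call begins. There is no depth.
- finish_job(): hands the job in; it is judged then, once.
The state is a dict: "time": time; "qpos": joint angles; "joint_vel": joint speeds; "joint_efforts": joint torques, N m; "ee_pos": TCP position; "ee_rot": TCP orientation; "ft_force": force on the tool from outside, world axes, zero at the start; "ft_torque": the same for the moment, N m; "width": finger opening in m; "gripper_force": force on a finger pad.
Only numpy, scipy, OpenCV 4.12 (cv2) and the standard library are available. Lean on these libraries where they do the work, as an engineer would, in place of code of your own. Each camera call takes 0.05 s, during which the arm holds its last target. There are 200 camera calls.

### The job

The stripped drive-shaft joint in the grey tray takes six new balls. Stand the yellow cup on the black rubber rest under the ball feeder's spout, press the red sprung lever fully down and let it fully up six times so that exactly six balls drop into the cup one at a time, then stand the cup with its balls upright in the empty half of the tray. Spill no balls and leave the other things alone.

Things in the scene. Friction and masses are not known exactly. Their poses are not given: they have to be found in the camera images.
- feeder: bearing-ball feeder, screwed down: blue base plate (220 x 92 x 6 mm, x -120 to +100) with an inclined aluminium chute (26 mm wide, 12 degrees) of steel balls and a sprung lever. Origin on the bench under the plate, z up, -x out of the spout, +x up the chute. Spout lip at x -55, y 0, underside 51 mm, cheek tops 68 mm above the bench; upper end of the chute at x 115, 110 mm high.
- cup_rest (a point): centre of the black rubber disc (66 mm across) on the front of the feeder's plate, 6 mm above the bench, 22 mm in front of the spout lip; axes as the feeder's. Balls drop off the lip into a cup centred here (to about 10 mm). The lip overhangs that cup by 7 mm, 7 mm above its rim: bring the cup in low from the front (-x side) and take it out the same way.
- lever (a joint): feeder lever angle, rad: 0 up (rest), 0.267 fully down on its stop. Its pivot lies along the chute, 45 mm to the +y side; it crosses the chute to the red pad. Spring: 3 N at the pad to start, 6 N fully down; it returns by itself. A full press lets exactly one ball go: hold it down about 0.5 s while the ball rolls out, then let it fully up so the next moves to the gate.
- lever_pad (a point): centre of the top of the lever's round red pad (30 mm across, 10 mm thick), about 107 mm above the bench at rest; moves with the lever. At rest near x -16, y -65 mm in the feeder's frame; fully pressed 29 mm lower. Press it straight down with closed fingers.
- cup: round yellow plastic cup, open at the top, 58 mm outside diameter, 38 mm high, walls and floor 3 mm, 0.09 kg; origin at the centre of its underside, z up. It starts empty, standing on the bench.
- tray: grey steel kit tray, black rubber lining, 160 x 270 mm (x by y), rim 13 mm high, walls 4 mm, inner floor 4 mm above the bench; fixed. Origin on the bench under its middle. Its +y half holds the parts of a stripped drive-shaft (CV) joint, up to 82 mm high; the part from y -131 to y -20 mm is empty.
- tray_bay (a point): middle of the empty half of the tray, on its inner floor; axes as the tray's (75 mm from the tray's middle toward its -y end).
- ball_1: steel ball, 16 mm diameter, 17 g; origin at its centre. Number 1 of eight in the chute, counted from the spout (waiting at the gate).
- ball_2: steel ball, 16 mm diameter, 17 g; origin at its centre. Number 2 of eight in the chute, counted from the spout.
- ball_3: steel ball, 16 mm diameter, 17 g; origin at its centre. Number 3 of eight in the chute, counted from the spout.
- ball_4: steel ball, 16 mm diameter, 17 g; origin at its centre. Number 4 of eight in the chute, counted from the spout.
- ball_5: steel ball, 16 mm diameter, 17 g; origin at its centre. Number 5 of eight in the chute, counted from the spout.
- ball_6: steel ball, 16 mm diameter, 17 g; origin at its centre. Number 6 of eight in the chute, counted from the spout.
- ball_7: steel ball, 16 mm diameter, 17 g; origin at its centre. Number 7 of eight in the chute, counted from the spout.
- ball_8: steel ball, 16 mm diameter, 17 g; origin at its centre. Number 8 of eight in the chute, counted from the spout.
- obd_reader: black hand-held code reader, 92 x 45 x 24 mm, lying loose on the bench at the back; a bystander.
Mind the look-alikes: they are no part of the job. Of the things like the cup, leave any that is brown, purple or white; of the rest the larger one is meant.

How it is judged (in metres and radians):
On the way, in this order (a step that is already met when the one before it is completed fails the run):
1. the cup stands upright and released on the rubber rest under the spout (horizontal distance between cup and cup_rest below 0.015 m and z of cup in the frame of cup_rest below 0.003 m and angle between cup's own z axis and vertical below 0.08 rad and contact force between cup and the fingers below 0.1 N), for 0.2 s.
2. the first ball has dropped into the cup, still standing on the rest (horizontal distance between cup and cup_rest below 0.015 m and z of cup in the frame of cup_rest below 0.003 m and angle between cup's own z axis and vertical below 0.08 rad and horizontal distance between ball_1 and cup below 0.024 m and z of ball_1 in the frame of cup between 0 and 0.04 m), for 0.1 s.
3. the second ball has dropped into the cup, still standing on the rest (horizontal distance between cup and cup_rest below 0.015 m and z of cup in the frame of cup_rest below 0.003 m and angle between cup's own z axis and vertical below 0.08 rad and horizontal distance between ball_2 and cup below 0.024 m and z of ball_2 in the frame of cup between 0 and 0.04 m), for 0.1 s.
4. the third ball has dropped into the cup, still standing on the rest (horizontal distance between cup and cup_rest below 0.015 m and z of cup in the frame of cup_rest below 0.003 m and angle between cup's own z axis and vertical below 0.08 rad and horizontal distance between ball_3 and cup below 0.024 m and z of ball_3 in the frame of cup between 0 and 0.04 m), for 0.1 s.
5. the fourth ball has dropped into the cup, still standing on the rest (horizontal distance between cup and cup_rest below 0.015 m and z of cup in the frame of cup_rest below 0.003 m and angle between cup's own z axis and vertical below 0.08 rad and horizontal distance between ball_4 and cup below 0.024 m and z of ball_4 in the frame of cup between 0 and 0.04 m), for 0.1 s.
6. the fifth ball has dropped into the cup, still standing on the rest (horizontal distance between cup and cup_rest below 0.015 m and z of cup in the frame of cup_rest below 0.003 m and angle between cup's own z axis and vertical below 0.08 rad and horizontal distance between ball_5 and cup below 0.024 m and z of ball_5 in the frame of cup between 0 and 0.04 m), for 0.1 s.
7. the sixth ball has dropped into the cup, still standing on the rest (horizontal distance between cup and cup_rest below 0.015 m and z of cup in the frame of cup_rest below 0.003 m and angle between cup's own z axis and vertical below 0.08 rad and horizontal distance between ball_6 and cup below 0.024 m and z of ball_6 in the frame of cup between 0 and 0.04 m), for 0.1 s.
At the end, for the whole second after the job is handed in: The cup stands upright (within 0.08 rad) and at rest on the tray's inner floor, its centre within 48 mm (tray x) and 35 mm (tray y) of the middle of the empty half; balls 1 to 6 lie in it, balls 7 and 8 are still in the feeder's chute, and the lever is up (under 0.04 rad) (x of cup in the frame of tray_bay between -0.048 and 0.048 m and y of cup in the frame of tray_bay between -0.035 and 0.035 m and z of cup in the frame of tray_bay below 0.003 m and angle between cup's own z axis and vertical below 0.08 rad and linear speed of cup below 0.02 m/s and value of joint lever below 0.04 rad and horizontal distance between each of ball_1, ball_2, ball_3, ball_4, ball_5, ball_6 and cup below 0.024 m and z of ball_1 in the frame of cup between 0 and 0.04 m and z of ball_2 in the frame of cup between 0 and 0.04 m and z of ball_3 in the frame of cup between 0 and 0.04 m and z of ball_4 in the frame of cup between 0 and 0.04 m and z of ball_5 in the frame of cup between 0 and 0.04 m and z of ball_6 in the frame of cup between 0 and 0.04 m and x of each of ball_7, ball_8 in the frame of feeder above -0.02 m and z of each of ball_7, ball_8 in the frame of feeder above 0.06 m); the robot touches nothing.
It fails at once if a ball is spilled outside the cup ((height (world z) of ball_1 below 0.03 m and horizontal distance between ball_1 and cup above 0.045 m) or (height (world z) of ball_2 below 0.03 m and horizontal distance between ball_2 and cup above 0.045 m) or (height (world z) of ball_3 below 0.03 m and horizontal distance between ball_3 and cup above 0.045 m) or (height (world z) of ball_4 below 0.03 m and horizontal distance between ball_4 and cup above 0.045 m) or (height (world z) of ball_5 below 0.03 m and horizontal distance between ball_5 and cup above 0.045 m) or (height (world z) of ball_6 below 0.03 m and horizontal distance between ball_6 and cup above 0.045 m) or (height (world z) of ball_7 below 0.03 m and horizontal distance between ball_7 and cup above 0.045 m) or (height (world z) of ball_8 below 0.03 m and horizontal distance between ball_8 and cup above 0.045 m)).
It fails at once if the cup is tipped by more than 0.6 rad (angle between cup's own z axis and vertical above 0.6 rad).
It fails at once if the code reader is moved by more than 30 mm (distance of obd_reader from where it was at the start of the episode above 0.03 m).
It also fails if it takes over 72 s, if anything falls off the work surface, if the arm or the gripper's body presses on something with over 40 N, if the wrist force passes 120 N, or if a joint passes its speed limit or range.

## Working session

There is one attempt and no reset: what is moved stays moved. The work goes in short steps, Python scripts to look and compute and a shell command to move; the robot and the scene stay as the last step left them, time stands still between calls to the robot, and variables do not carry over. Pictures are saved under pics/ and viewed, at most 10 in all, crops included, and the job is handed in when it is done.

```bash
mkdir -p pics; cat > h.py <<'E'
import numpy as np,cv2
from bench import state,read_camera
def snap(n,f=None):
    c=read_camera(n)
    if f: cv2.imwrite('pics/'+f,c['pixels'][:,:,::-1])
    return c
def ray(c,u,v,z):
    d=c['R'].T@np.linalg.inv(c['mtx'])@np.array([u,v,1.]); o=-c['R'].T@c['t']
    return o+d*(z-o[2])/d[2]
def proj(c,X):
    p=c['mtx']@(c['R']@np.array(X)+c['t']); return p[:2]/p[2]
E
python3 - <<'E'
from h import *
import pickle
cs={n:snap(n,n+'0.png') for n in('scene','top')}
pickle.dump(cs,open('c0.pkl','wb'))
for n,c in cs.items(): print(n,(-c['R'].T@c['t']).round(3))
s=state();print(s['time'],s['ee_pos'],s['ee_rot'],s['width'])
E
```

```text
scene [ 0.014 -1.031  0.814]
top [ 0.441 -0.059  1.538]
0.1 [0.292191  0.6082829 0.2306402] [[-9.01399551e-01  4.32987995e-01 -4.95053672e-04]
 [ 4.32988276e-01  9.01399066e-01 -9.35911194e-04]
 [ 4.10026061e-05 -1.05798237e-03 -9.99999439e-01]] 0.0857404675926862
```

View pics/top0.png

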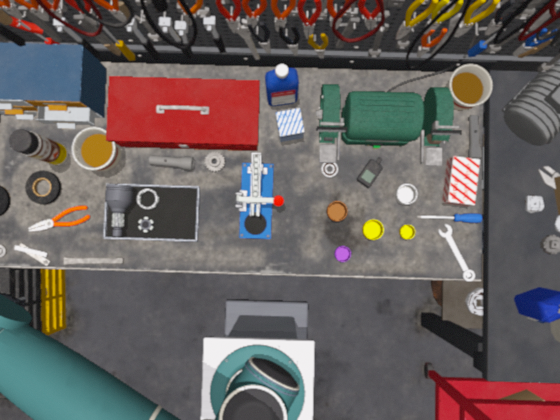

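View pics/scene0.png

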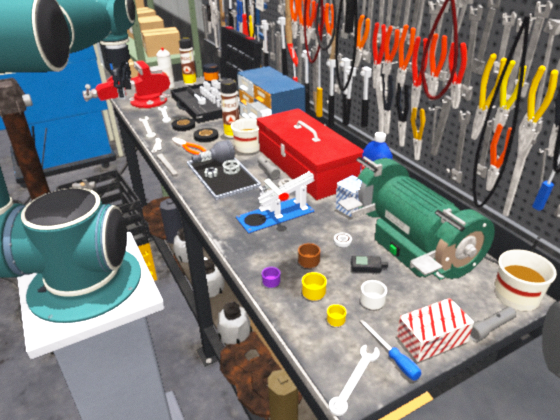

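The top view shows the target cup, the larger yellow one, at (373,230), with the small yellow decoy at (407,232). The black rest is at (255,224), the red pad at (279,201), and the tray spans x 104–199, y 185–240 with its right half empty. I'll measure these next.

```bash
cat > m.py <<'E'
from h import *
import pickle
cs=pickle.load(open('c0.pkl','rb'))
def blobs(c,lo,hi,amin=25):
    h=cv2.cvtColor(c['pixels'],cv2.COLOR_RGB2HSV); m=cv2.inRange(h,lo,hi)
    n,l,s,ce=cv2.connectedComponentsWithStats(m)
    return [(ce[i].round(1),s[i].tolist(),cv2.minAreaRect(np.argwhere(l==i)[:,::-1].astype(np.float32))) for i in range(1,n) if s[i][4]>amin]
if __name__=='__main__':
    t=cs['top']
    for nm,lo,hi,z in (('yel',(25,150,120),(35,255,255),.03),('blue',(100,150,100),(115,255,255),.006),('red',(0,200,150),(4,255,255),.107)):
        for ce,s,r in blobs(t,lo,hi):
            if 150<ce[0]<430 and 130<ce[1]<260: print(nm,ce,s,ray(t,*ce,z).round(4)); print([ray(t,*p,z).round(4)[:2] for p in cv2.boxPoints(r)], r[2])
    s=cs['scene']
    for nm,lo,hi,z in (('yel',(25,150,120),(35,255,255),.03),('red',(0,200,150),(4,255,255),.107)):
        for ce,st,r in blobs(s,lo,hi):
            if 200<ce[0]<400 and 170<ce[1]<340: print('S',nm,ce,st,ray(s,*ce,z).round(4))
    for p in ((104,185),(199,185),(198,240),(104,239)): print('tray',ray(t,*p,.013).round(3))
    im=t['pixels'][170:250,95:295]; cv2.imwrite('pics/crop1.png',cv2.resize(im[:,:,::-1],None,fx=4,fy=4,interpolation=cv2.INTER_CUBIC))
E
python3 m.py
```

```text
yel [372.7 229.3] [362, 219, 22, 21, 348] [ 0.4758 -0.3179  0.03  ]
[array([ 0.4869, -0.2785]), array([ 0.5148, -0.3305]), array([ 0.4641, -0.3572]), array([ 0.4363, -0.3052])] 63.43495178222656
yel [406.9 231.5] [400, 225, 15, 15, 183] [ 0.4724 -0.4156  0.03  ]
[array([ 0.4903, -0.3956]), array([ 0.4915, -0.4356]), array([ 0.4516, -0.4363]), array([ 0.4504, -0.3963])] 90.0
blue [245.4 178.9] [241, 163, 9, 33, 165] [0.6123 0.0521 0.006 ]
[array([0.6586, 0.0665]), array([0.6593, 0.0432]), array([0.5655, 0.0401]), array([0.5649, 0.0634])] 90.0
blue [266.9 182.5] [261, 164, 12, 33, 292] [ 0.6036 -0.0109  0.006 ]
[array([0.6574, 0.008 ]), array([ 0.6583, -0.0241]), array([ 0.5646, -0.0269]), array([0.5636, 0.0051])] 90.0
blue [256.9 222. ] [240, 204, 32, 35, 475] [0.4876 0.0146 0.006 ]
[array([0.5385, 0.0654]), array([ 0.5412, -0.0247]), array([ 0.4425, -0.0277]), array([0.4398, 0.0621])] 90.0
red [201.1 133.1] [196, 128, 11, 12, 63] [0.7233 0.1702 0.107 ]
[array([0.7142, 0.1882]), array([0.7411, 0.1761]), array([0.7302, 0.1527]), array([0.7033, 0.1648])] 26.56505012512207
red [278.1 200.6] [274, 196, 9, 10, 76] [ 0.5444 -0.046   0.107 ]
[array([ 0.5566, -0.0345]), array([ 0.5572, -0.0562]), array([ 0.5327, -0.0569]), array([ 0.5321, -0.0352])] 90.0
S yel [313.8 284.8] [302, 272, 25, 28, 504] [ 0.4693 -0.3258  0.03  ]
S yel [336.1 314.5] [327, 305, 19, 22, 308] [ 0.4616 -0.4302  0.03  ]
S red [283.3 196.2] [279, 193, 9, 7, 45] [ 0.5392 -0.0542  0.107 ]
tray [0.582 0.461 0.013]
tray [0.59  0.186 0.013]
tray [0.431 0.182 0.013]
tray [0.425 0.453 0.013]
```

View pics/crop1.png

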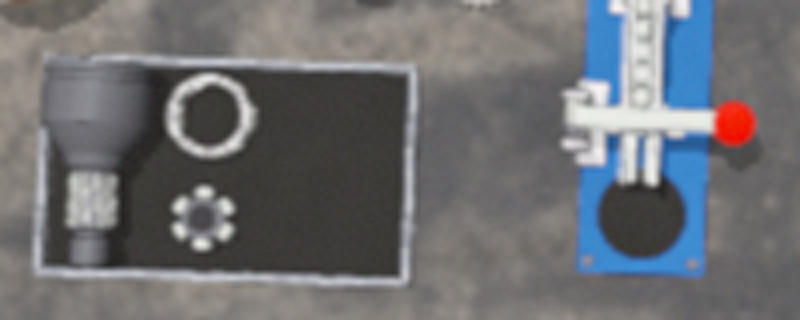

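The crop shows the rest centre at about (641,215), the pad at (734,123) and the plate edges tilted by about 2°. I'll turn those crop points into world positions.

```bash
python3 - <<'E'
from m import *
t=cs['top']
f=lambda u,v,z: ray(t,95+(u-1.5)/4,170+(v-1.5)/4,z)
r=f(641,215,.006);print('rest',r)
for a,b in (((577,272),(587,0)),((704,274),(713,0))):
    d=f(*b,.006)-f(*a,.006);print('fx yaw',np.degrees(np.arctan2(d[1],d[0])),f(*a,.006),f(*b,.006))
p=f(734,123,.107);print('pad',p)
q=p-r;print('yaw from pad',np.degrees(np.arctan2(q[1],q[0])-np.arctan2(-65,61)),np.hypot(*q[:2]))
c=[f(*a,.013) for a in((43,58),(415,68),(407,282),(36,272))];print(np.array(c).round(4))
d=c[0]-c[1];print('tray y yaw',np.degrees(np.arctan2(d[1],d[0]))-90,'mid',np.mean(c,0))
E
```

```text
rest [0.48345724 0.02033975 0.006     ]
fx yaw -0.16534060272397844 [0.44080678 0.06536394 0.006     ] [0.63915381 0.06479156 0.006     ]
fx yaw -0.13188476866568982 [ 0.44206115 -0.02667058  0.006     ] [ 0.64186704 -0.0271305   0.006     ]
pad [ 0.54501355 -0.04603822  0.107     ]
yaw from pad -0.3400686592042628 0.09052742767393712
[[0.5843 0.4571 0.013 ]
 [0.585  0.1872 0.013 ]
 [0.43   0.1871 0.013 ]
 [0.4294 0.4547 0.013 ]]
tray y yaw 0.14259955412161673 mid [0.50717593 0.32153009 0.013     ]
```

```bash
python3 -m pendant '[[0,0,-0.187,0,-1,-0.2,1],[0,0,-0.187,0.2,-1,0,1],[0,0,-0.1,0.2,-1,0,1],[0,0,0,0,-1,0,1],[0,0,0,-0.3,-1,0,1],[0,0,0,-0.3,-1,0,1],[0,0,0,-0.3,-1,0,1],[0,0,0,-0.3,-1,0,1],[0,0,0,-0.3,-1,0,1],[0,0,0,-0.3,-1,0,1]]'
```

```text
time: 1.35
ee_pos: [0.3171, 0.315, 0.2371]
ee_rot: [[-1.0, -0.026, -0.0], [-0.026, 1.0, -0.0], [0.0, -0.0, -1.0]]
ft_force: [0.1, 0.4, 0.6]
width: 0.0853
gripper_force: 0.0
```

```bash
python3 -m pendant '[[0,0,0.026,-0.3,-1,0,1],[0,0,0,-0.3,-1,0,1],[0,0,0,-0.3,-1,0,1],[0,0,0,-0.3,-1,0,1],[0,0,0,-0.2,-1,0,1],[0,0,0,-0.2,-1,0,1],[0,0,0,-0.2,-1,0,1],[0,0,0,-0.2,-1,0,1],[0,0,0,-0.2,-1,0,1],[0,0,0,-0.2,-1,0,1]]'; python3 -m pendant '[[0,0,0,-0.2,-1,0,1],[0,0,0,-0.2,-1,0,1],[0,0,0,-0.2,-1,0,1],[0,0,0,-0.2,-1,0,1],[0,0,0,-0.2,-1,0,1],[0,0,0,-0.2,-1,0,1],[0,0,0,-0.2,-1,0,1],[0,0,0,-0.2,-1,0,1],[0,0,0,-0.2,-1,0,1],[0,0,0,0,0,0,1]]'
python3 - <<'E'
from h import *
c=snap('wrist','w1.png');print((-c['R'].T@c['t']).round(3))
import m
for ce,s,r in m.blobs(c,(25,150,100),(35,255,255),100): print(ce,s,ray(c,*ce,.03).round(4))
E
```

```text
time: 2.6
ee_pos: [0.3898, 0.0152, 0.2371]
ee_rot: [[-1.0, -0.0, -0.0], [-0.0, 1.0, 0.0], [0.0, 0.0, -1.0]]
ft_force: [0.7, 0.3, -0.3]
width: 0.0857
gripper_force: 0.0
time: 3.85
ee_pos: [0.4438, -0.2551, 0.2365]
ee_rot: [[-1.0, 0.002, -0.001], [0.002, 1.0, 0.001], [0.001, 0.001, -1.0]]
ft_force: [0.5, 0.0, -0.3]
width: 0.0852
gripper_force: 0.0
[ 0.365 -0.256  0.379]
[127.1 201. ] [104, 183, 42, 40, 874] [ 0.4682 -0.4137  0.03  ]
[219.9 205.1] [190, 182, 57, 54, 1830] [ 0.4728 -0.3174  0.03  ]
```

View pics/w1.png

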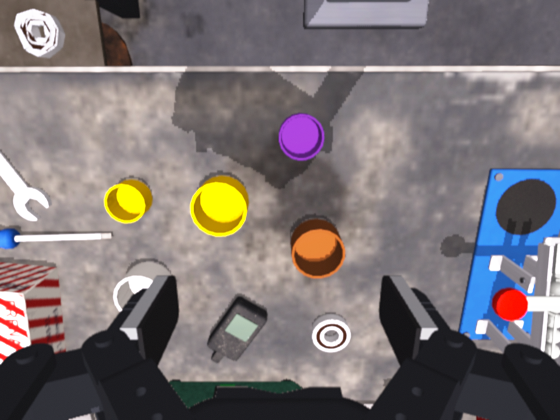

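The wrist view shows the large cup with its rim centred at about (218.5,207.5), the small decoy at (127,201), the rest at (527,206) and the red pad at (511,305).

```bash
python3 - <<'E'
from h import *
c=snap('wrist'); 
for nm,u,v,z in(('rim',218.5,207.5,.038),('floor',223,202,.003),('rest',527,206,.006),('pad',511,305,.107),('purple',302,137,.03),('brown',318,250,.035)): print(nm,ray(c,u,v,z).round(4))
p=cv2.inRange(cv2.cvtColor(c['pixels'],cv2.COLOR_RGB2HSV),(25,200,200),(35,255,255));print(state()['ee_pos'])
E
```

```text
rim [ 0.4729 -0.3167  0.038 ]
floor [ 0.4776 -0.3176  0.003 ]
rest [0.4816 0.0221 0.006 ]
pad [ 0.5429 -0.0469  0.107 ]
purple [ 0.4029 -0.2322  0.03  ]
brown [ 0.5218 -0.2129  0.035 ]
[ 0.44376479 -0.25359555  0.23695738]
```

```bash
python3 -m pendant '[[0,0,0,-0.5,-0.7,0,1],[0,0,0,-0.5,-0.7,0.5,1],[0,0,0,0,-0.7,1,1],[0,0,0,0,0,1,1],[0,0,0,0,0,1,1],[0,0,0,0,0,1,1],[0,0,0,0,0,1,1],[0,0,0,0,0,1,1],[0,0,0,0,0,0.7,1],[0,0,0,0,0,0,1]]'
python3 - <<'E'
from h import *
snap('wrist','w2.png')
E
```

```text
time: 5.2
ee_pos: [0.4735, -0.3159, 0.0202]
ee_rot: [[-1.0, -0.001, -0.002], [-0.001, 1.0, 0.001], [0.002, 0.001, -1.0]]
ft_force: [1.0, -1.2, 0.6]
width: 0.0851
gripper_force: 0.0
```

View pics/w2.png

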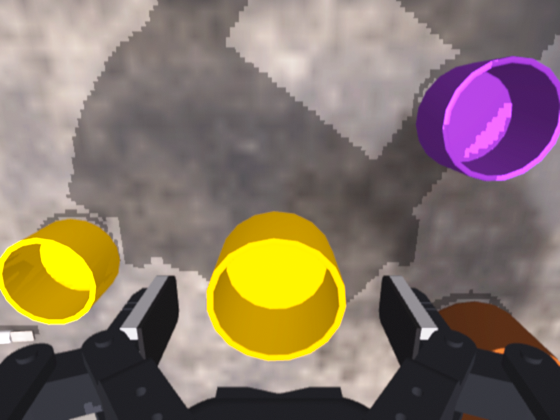

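The cup sits between the fingers, with its rim centre at about (276,297) and the finger midline at column 279. I'll check x with a ray, then lower about 14 mm and close.

```bash
python3 - <<'E'
from h import *
c=snap('wrist');print(ray(c,276,298,.038),state()['ee_pos'])
E
python3 -m pendant '[[0,0,0,0,0,0.4,1],[0,0,0,0,0,0,1],[0,0,0,0,0,0,-1],[0,0,0,0,0,0,-1],[0,0,0,0,0,0,-1],[0,0,0,0,0,0,-1],[0,0,0,0,0,0,-1],[0,0,0,0,0,0,-1]]'
```

```text
[ 0.47403082 -0.31846056  0.038     ] [ 0.47439018 -0.31679891  0.02231048]
time: 6.3
ee_pos: [0.4743, -0.3171, 0.0102]
ee_rot: [[-1.0, -0.0, 0.001], [-0.0, 1.0, -0.001], [-0.001, -0.001, -1.0]]
ft_force: [-1.6, 1.1, 5.6]
width: 0.0565
gripper_force: 64.2
```

```bash
python3 -m pendant '[[0,0,0,0,0,-0.5,-1],[0,0,0,0,0,-1,-1],[0,0,0,0,0,-1,-1],[0,0,0,0,0.5,0,-1],[0,0,0,0.5,1,0,-1],[0,0,0,0.5,1,0,-1],[0,0,0,0.5,1,0,-1],[0,0,0,0.5,1,0,-1],[0,0,0,0.4,1,0,-1],[0,0,0,0.2,1,0,-1]]'
python3 -m pendant '[[0,0,0,0,1,0,-1],[0,0,0,0,1,0,-1],[0,0,0,0,1,0,-1],[0,0,0,0,1,0,-1],[0,0,0,0,0.75,0,-1],[0,0,0,0,0,0,-1],[0,0,0,0,0,0,-1]]'
python3 - <<'E'
from h import *
c=snap('wrist','w3.png');print(state()['ee_pos'])
for y in(0.01,.021,.03): print(proj(c,(.4825,y,.006)))
for x in(-.055,): print('lip L/R',proj(c,(.5595+x,.034,.068)),proj(c,(.5595+x,.008,.068)))
E
```

```text
time: 7.55
ee_pos: [0.3949, -0.1204, 0.0838]
ee_rot: [[-1.0, 0.0, -0.0], [0.0, 1.0, 0.0], [0.0, 0.0, -1.0]]
ft_force: [0.2, 0.0, -0.9]
width: 0.0565
gripper_force: 64.1
time: 8.43
ee_pos: [0.3956, 0.0206, 0.0841]
ee_rot: [[-1.0, -0.001, -0.0], [-0.001, 1.0, -0.0], [0.0, -0.0, -1.0]]
ft_force: [0.1, -0.0, -1.8]
width: 0.0566
gripper_force: 64.1
[0.39566831 0.02038965 0.0841199 ]
[265.69731936 330.1189657 ]
[280.44517179 330.13998331]
[292.51269589 330.15718111]
lip L/R [302.53505245 427.39650907] [258.97975729 427.32005068]
```

View pics/w3.png

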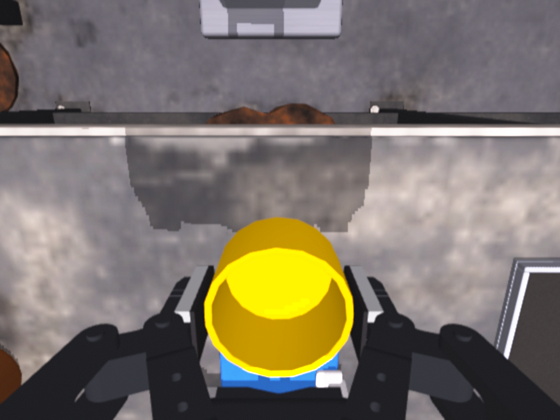

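The wrist view shows the plate edges at columns 220 and 340 under the cup, so y is centred. I'll lower it in front of the plate and slide it in.

```bash
python3 -m pendant '[[0,0,0,0,0,0.8,-1],[0,0,0,0,0,0.8,-1],[0,0,0,0,0,0.56,-1],[0,0,0,0,0,0,-1],[0,0,0,-0.5,0,0,-1],[0,0,0,-0.5,0,0,-1],[0,0,0,-0.5,0,0,-1],[0,0,0,-0.5,0,0,-1],[0,0,0,-0.5,0,0,-1],[0,0,0,-0.4,0,0,-1]]'
python3 -m pendant '[[0,0,0,0,0,0,-1],[0,0,0,0,0,0,-1]]'
python3 - <<'E'
from h import *
from m import blobs
c=snap('top','t2.png')
for ce,s,r in blobs(c,(25,150,120),(35,255,255)):
  if 200<ce[0]<300: print(ce,s,ray(c,*ce,.04))
im=c['pixels'][170:250,215:315]; cv2.imwrite('pics/crop2.png',cv2.resize(im[:,:,::-1],None,fx=4,fy=4,interpolation=cv2.INTER_CUBIC))
s=snap('scene')
im=s['pixels'][160:250,220:330]; cv2.imwrite('pics/crop3.png',cv2.resize(im[:,:,::-1],None,fx=6,fy=6,interpolation=cv2.INTER_CUBIC))
E
```

```text
time: 9.72
ee_pos: [0.4839, 0.0207, 0.02]
ee_rot: [[-1.0, -0.0, 0.001], [-0.0, 1.0, 0.0], [-0.001, 0.0, -1.0]]
ft_force: [0.4, -0.3, -0.8]
width: 0.0568
gripper_force: 64.2
time: 9.98
ee_pos: [0.4825, 0.0207, 0.0194]
ee_rot: [[-1.0, -0.0, -0.0], [-0.0, 1.0, -0.0], [0.0, -0.0, -1.0]]
ft_force: [0.1, 0.5, -1.1]
width: 0.0572
gripper_force: 64.2
```

View pics/crop3.png

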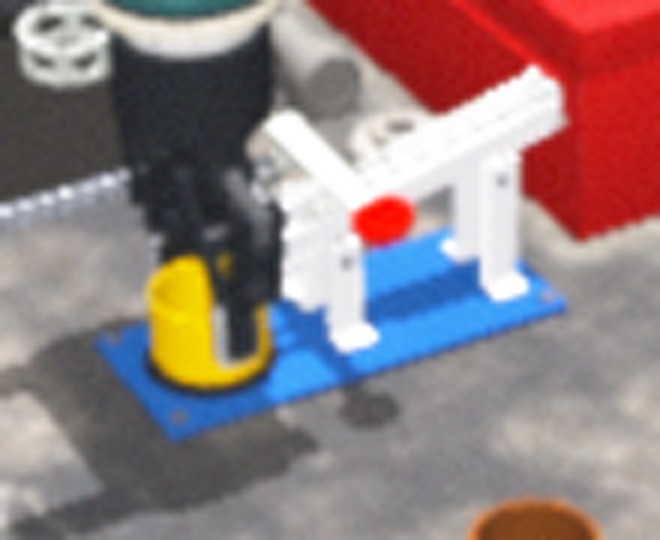

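The scene crop shows the cup just over the rest disc, with the fingers clear of the chute. I'll lower it 3 mm and release.

```bash
python3 -m pendant '[[0,0,0,0,0,0.11,-1],[0,0,0,0,0,0,-1],[0,0,0,0,0,0,0.2],[0,0,0,0,0,0,1],[0,0,0,0,0,0,1],[0,0,0,0,0,0,1]]'
python3 -m pendant '[[0,0,0,0,0,-0.5,1],[0,0,0,0,0,-1,1],[0,0,0,0,0,-1,1],[0,0,0,0,0,-1,-1],[0,0,0,0,0,-1,-1],[0,0,0,0,0,0,-1],[0,0,0,0,0,0,-1],[0,0,0,0,0,0,-1]]'
python3 - <<'E'
from h import *
c=snap('wrist','w4.png');print(state()['ee_pos'],proj(c,(.4825,.021,.044)),proj(c,(.544,-.0465,.107)))
E
```

```text
time: 10.82
ee_pos: [0.4828, 0.0208, 0.0162]
ee_rot: [[-1.0, -0.0, -0.0], [-0.0, 1.0, 0.0], [0.0, 0.0, -1.0]]
ft_force: [-0.4, 0.4, -1.1]
width: 0.0855
gripper_force: 0.0
time: 11.82
ee_pos: [0.4825, 0.0208, 0.1505]
ee_rot: [[-1.0, -0.0, -0.001], [-0.0, 1.0, -0.0], [0.001, -0.0, -1.0]]
ft_force: [-0.8, 0.2, -0.1]
width: 0.0005
gripper_force: 0.0
[0.48252622 0.0207441  0.15044988] [280.36306476 207.62757771] [173.35393901 330.97685989]
```

View pics/w4.png

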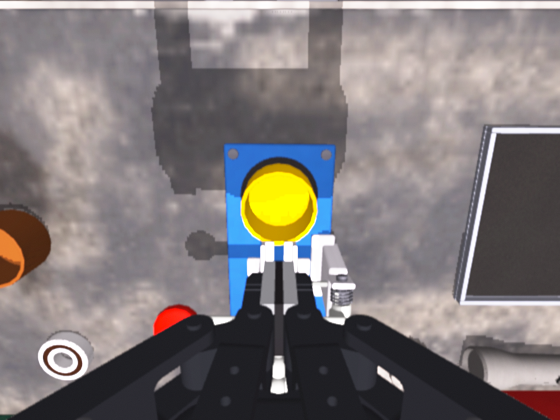

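The cup's rim centre is at (280,207), where the rest was predicted, and it's centred on the plate. The pad shows at (176,322), also as predicted. Next I'll move over the pad and make the first press.

```bash
python3 -m pendant '[[0,0,0,-0.7,-0.75,0,-1],[0,0,0,-0.7,-0.75,0,-1],[0,0,0,-0.65,-0.7,0,-1],[0,0,0,0,0,0.5,-1],[0,0,0,0,0,0.5,-1],[0,0,0,0,0,0.3,-1],[0,0,0,0,0,0,-1]]'
python3 -m pendant '[[0,0,0,0,0,0.5,-1],[0,0,0,0,0,0.5,-1],[0,0,0,0,0,0.15,-1],[0,0,0,0,0,0,-1]]'
```

```text
time: 12.75
ee_pos: [0.5437, -0.0447, 0.1113]
ee_rot: [[-1.0, -0.001, -0.001], [-0.001, 1.0, 0.0], [0.001, 0.0, -1.0]]
ft_force: [-0.5, 0.1, 0.7]
width: 0.0002
gripper_force: 0.0
time: 13.25
ee_pos: [0.5451, -0.0454, 0.0788]
ee_rot: [[-1.0, -0.0, 0.002], [-0.0, 1.0, -0.0], [-0.002, -0.0, -1.0]]
ft_force: [-3.3, -1.8, 15.3]
width: 0.0
gripper_force: 7.8
```

15 N at z 0.079 means the lever is on its stop. I'll hold it, let it up, and check.

```bash
python3 -m pendant '[[0,0,0,0,0,0,-1],[0,0,0,0,0,0,-1],[0,0,0,0,0,0,-1],[0,0,0,0,0,-0.6,-1],[0,0,0,0,0,-0.6,-1],[0,0,0,0,0,0,-1],[0,0,0,0,0,0,-1],[0,0,0,0,0,0,-1],[0,0,0,0,0,0,-1]]'
python3 - <<'E'
from h import *
c=snap('top');s=snap('scene')
a=cv2.resize(c['pixels'][190:240,230:290],(400,333),interpolation=cv2.INTER_CUBIC)
b=cv2.resize(s['pixels'][180:230,230:290],(400,333),interpolation=cv2.INTER_CUBIC)
cv2.imwrite('pics/p1.png',np.hstack([a,b])[:,:,::-1])
E
```

```text
time: 14.38
ee_pos: [0.5442, -0.0452, 0.1132]
ee_rot: [[-1.0, -0.0, -0.001], [-0.0, 1.0, 0.0], [0.001, 0.0, -1.0]]
ft_force: [-0.1, 0.0, -0.7]
width: 0.0003
gripper_force: 0.0
```

View pics/p1.png

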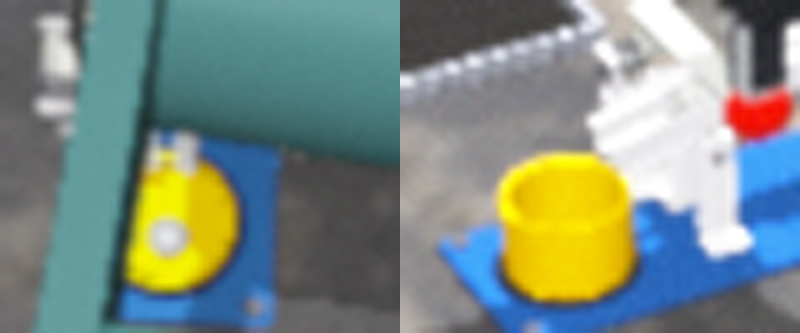

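One ball is in the cup at about (168,237) in the left crop. The lever is back up. Presses 2 and 3 next, with a check by grey-pixel count after each.

```bash
cat > cnt.py <<'E'
from h import *
c=snap('top'); p=c['pixels'][214:236,245:268].astype(int)
print('grey px',int(((p[...,2]>110)).sum()))
w=snap('wrist')['pixels']; 
cv2.imwrite('pics/wx.png',w[:,:,::-1])
E
P='see'; python3 cnt.py
python3 -m pendant '[[0,0,0,0,0,0.6,-1],[0,0,0,0,0,0.61,-1],[0,0,0,0,0,0,-1],[0,0,0,0,0,0,-1],[0,0,0,0,0,0,-1],[0,0,0,0,0,0,-1]]'
python3 -m pendant '[[0,0,0,0,0,-0.6,-1],[0,0,0,0,0,-0.61,-1],[0,0,0,0,0,0,-1],[0,0,0,0,0,0,-1],[0,0,0,0,0,0,-1],[0,0,0,0,0,0,-1]]'; python3 cnt.py
python3 -m pendant '[[0,0,0,0,0,0.6,-1],[0,0,0,0,0,0.61,-1],[0,0,0,0,0,0,-1],[0,0,0,0,0,0,-1],[0,0,0,0,0,0,-1],[0,0,0,0,0,0,-1]]'
python3 -m pendant '[[0,0,0,0,0,-0.6,-1],[0,0,0,0,0,-0.61,-1],[0,0,0,0,0,0,-1],[0,0,0,0,0,0,-1],[0,0,0,0,0,0,-1],[0,0,0,0,0,0,-1]]'; python3 cnt.py
```

```text
grey px 196
time: 15.32
ee_pos: [0.5452, -0.0455, 0.0784]
ee_rot: [[-1.0, -0.0, 0.003], [-0.0, 1.0, -0.001], [-0.003, -0.001, -1.0]]
ft_force: [-3.1, -1.2, 20.6]
width: -0.0003
gripper_force: 10.4
time: 16.08
ee_pos: [0.5442, -0.0452, 0.1132]
ee_rot: [[-1.0, -0.0, -0.001], [-0.0, 1.0, 0.0], [0.001, 0.0, -1.0]]
ft_force: [0.5, 0.4, 0.1]
width: -0.0002
gripper_force: 0.0
grey px 226
time: 16.92
ee_pos: [0.5452, -0.0455, 0.0784]
ee_rot: [[-1.0, -0.0, 0.003], [-0.0, 1.0, -0.001], [-0.003, -0.001, -1.0]]
ft_force: [-2.9, -1.0, 20.9]
width: -0.0001
gripper_force: 10.4
time: 17.68
ee_pos: [0.5442, -0.0452, 0.1132]
ee_rot: [[-1.0, -0.0, -0.001], [-0.0, 1.0, 0.0], [0.001, 0.0, -1.0]]
ft_force: [0.2, -0.4, 0.8]
width: -0.0
gripper_force: 0.0
grey px 257
```

The grey count rises by about 30 per ball, so the presses are working. Three more to go.

```bash

python3 -m pendant '[[0,0,0,0,0,0.6,-1],[0,0,0,0,0,0.61,-1],[0,0,0,0,0,0,-1],[0,0,0,0,0,0,-1],[0,0,0,0,0,0,-1],[0,0,0,0,0,0,-1]]' | grep -E "ee_pos|ft"
python3 -m pendant '[[0,0,0,0,0,-0.6,-1],[0,0,0,0,0,-0.61,-1],[0,0,0,0,0,0,-1],[0,0,0,0,0,0,-1],[0,0,0,0,0,0,-1],[0,0,0,0,0,0,-1]]' | grep time; python3 cnt.py
python3 -m pendant '[[0,0,0,0,0,0.6,-1],[0,0,0,0,0,0.61,-1],[0,0,0,0,0,0,-1],[0,0,0,0,0,0,-1],[0,0,0,0,0,0,-1],[0,0,0,0,0,0,-1]]' | grep -E "ee_pos|ft"
python3 -m pendant '[[0,0,0,0,0,-0.6,-1],[0,0,0,0,0,-0.61,-1],[0,0,0,0,0,0,-1],[0,0,0,0,0,0,-1],[0,0,0,0,0,0,-1],[0,0,0,0,0,0,-1]]' | grep time; python3 cnt.py
```

```text
ee_pos: [0.5452, -0.0455, 0.0784]
ft_force: [-3.1, -2.3, 22.1]
time: 19.27
grey px 261
ee_pos: [0.5452, -0.0455, 0.0784]
ft_force: [-3.0, -1.6, 22.2]
time: 20.88
grey px 284
```

```bash

python3 -m pendant '[[0,0,0,0,0,0.6,-1],[0,0,0,0,0,0.61,-1],[0,0,0,0,0,0,-1],[0,0,0,0,0,0,-1],[0,0,0,0,0,0,-1],[0,0,0,0,0,0,-1]]' | grep -E "ee_pos|ft"
python3 -m pendant '[[0,0,0,0,0,-0.6,-1],[0,0,0,0,0,-0.61,-1],[0,0,0,0,0,0,-1],[0,0,0,0,0,0,-1],[0,0,0,0,0,-1,-1],[0,0,0,0,0,-1,-1],[0,0,0,0.7,0.7,0,-1],[0,0,0,0.7,0.75,0,-1],[0,0,0,0.65,0.75,0,-1],[0,0,0,0,0,0,1]]'; python3 cnt.py
python3 -m pendant '[[0,0,0,0.8,0,0,1],[0,0,0,0.8,0,0,1],[0,0,0,0.8,0,0,1],[0,0,0,0.6,0,0,1],[0,0,0,0,0,0,1]]'
python3 - <<'E'
from h import *
c=snap('wrist');t=snap('top')
u,v=proj(c,(.4825,.021,.03)).astype(int);print(u,v,proj(c,(.5595,.02,.09)))
a=cv2.resize(c['pixels'][max(0,v-60):v+60,u-60:u+60],(400,400),interpolation=cv2.INTER_CUBIC)
b=cv2.resize(t['pixels'][160:240,220:300],(400,400),interpolation=cv2.INTER_CUBIC)
cv2.imwrite('pics/last.png',np.hstack([a,b])[:,:,::-1])
E
```

```text
ee_pos: [0.5452, -0.0455, 0.0784]
ft_force: [-2.9, -2.0, 21.4]
time: 22.98
ee_pos: [0.482, 0.0217, 0.1731]
ee_rot: [[-1.0, -0.002, -0.0], [-0.002, 1.0, 0.0], [0.0, 0.0, -1.0]]
ft_force: [-0.1, -0.7, 0.4]
width: 0.0171
gripper_force: 0.0
grey px 484
time: 23.7
ee_pos: [0.3929, 0.0202, 0.1737]
ee_rot: [[-1.0, 0.001, 0.001], [0.001, 1.0, -0.0], [-0.001, -0.0, -1.0]]
ft_force: [0.7, -0.4, 0.3]
width: 0.0853
gripper_force: 0.0
280 287 [279.6541943  406.48648133]
```

View pics/last.png

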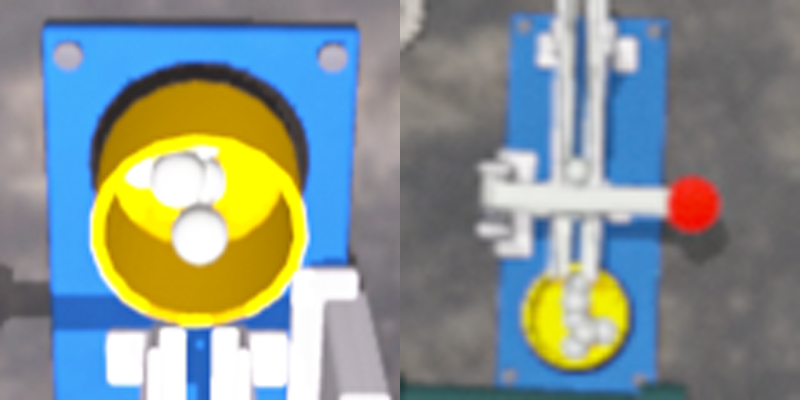

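The crops show several balls clustered in the cup. In the chute only one ball shows, at about (577,170), just above the lever, which may hide another. I'll check the remaining count from the chute geometry by comparing profiles along the chute before and after.

```bash
python3 - <<'E'
from h import *
import pickle
c0=pickle.load(open('c0.pkl','rb'))['top'];t=snap('top')
p=ray(t,220+(577-400)/5,160+170/5,.072);print('visible ball feeder x',p[0]-.5595,p[1]-.021)
for c in(c0,t):
    L=[]
    for x in np.arange(-.06,.115,.004):
        u,v=proj(c,(.5595+x,.0205,.062+.2126*(x+.055)))
        L.append(int(cv2.getRectSubPix(c['pixels'],(1,1),(float(u),float(v))).mean()))
    print(L)
s0=pickle.load(open('c0.pkl','rb'))['scene'];s=snap('scene')
for x in (-10,6,21,37):
    print(x,proj(t,(.5595+x/1e3,.0205,.062+.2126*(x/1e3+.055))))
# ascii of the cup, top view blue channel
u,v=proj(t,(.4825,.021,.02)).astype(int);print(u,v)
b=cv2.resize(t['pixels'][v-13:v+14,u-13:u+14,2],None,fx=2,fy=1)
for r in b: print(''.join(' .:-=+*#%@'[int(q)*10//256] for q in r))
w=snap('wrist');u,v=proj(w,(.4825,.021,.03)).astype(int)
b=cv2.resize(w['pixels'][v-26:v+36,u-32:u+34,2],None,fx=2,fy=1)
for r in b: print(''.join(' .:-=+*#%@'[int(q)*10//256] for q in r))
E
```

```text
visible ball feeder x 0.00399407900271298 -0.0028965015027655437
[45, 55, 103, 118, 135, 139, 139, 139, 147, 155, 172, 213, 232, 229, 205, 205, 228, 212, 169, 206, 230, 213, 177, 210, 230, 211, 186, 213, 228, 199, 173, 212, 224, 196, 174, 215, 223, 197, 179, 219, 224, 194, 157, 180]
[196, 184, 166, 174, 144, 139, 137, 140, 147, 155, 172, 213, 232, 229, 205, 203, 226, 214, 159, 128, 132, 133, 132, 131, 129, 133, 131, 130, 126, 112, 109, 115, 117, 119, 120, 111, 114, 136, 141, 144, 144, 145, 151, 179]
-10 [254.3862931  198.99292525]
6 [254.50876957 193.16556809]
21 [254.62397232 187.68429006]
37 [254.74726377 181.81815663]
254 223
%%%%%%%%%%#####%%%%%#%%%%#***#%%%%%%##***###%%%%%%%%%%
**#######%####%%%%%%##%%%#***##%%%%%##***###%%%%%%%%%%
##############%%%%%%##%%##++++##%%%%#****###%%%%%%%%%%
################%%%%##%%#*==-=*#%%%%*++++*##%%%%%%%%%%
##############****#######*+=++*#%%%%*+--=+**###%%%%%%%
############*++===++++++****####%%%#*=. .:-+**###%%%%%
##########*+=-.....:::-=+*##%%%##**=-.     .-+**###%%%
#########*+-.        .-+*###%%##*+=:        .-=+*##%%%
########*+-.         .-
[... 8567 characters left out ...]
     :=+**##########%%@@@@@@@@@@@@@
#####################*++-:                                                                          :=+*##############%@@@@@@@@@@@@@
########################**+=:.                                                                  :-=+**################%%@@@@@@@@@@@@
###########################**++=-:.                                                         .:-=+*####################%%@@@@@@@@@@@@
###############################**++=-:..                                            ..:--=+++***######################%@@@@@@@@@@@@@
###################################***++==-::.                                ..:--=+++***###########################%%@@@@@@@@@@@@@
```

The profile started with 7 visible balls plus 1 hidden under the lever. Now there is 1 visible, at x +4 mm, plus 1 at the gate. So exactly six have been delivered, and I'll regrasp the cup.

```bash
python3 -m pendant '[[0,0,0,-1,0,0,1],[0,0,0,-1,0,0,1],[0,0,0,-0.97,0,0,1],[0,0,0,0,0,0,1],[0,0,0,0,0,1,1],[0,0,0,0,0,1,1],[0,0,0,0,0,1,1],[0,0,0,0,0,1,1],[0,0,0,0,0,0.8,1],[0,0,0,0,0,0.44,1]]'
python3 -m pendant '[[0,0,0,0,0,0,1],[0,0,0,0,0,0,0.5],[0,0,0,0,0,0,0.2],[0,0,0,0,0,0,-1],[0,0,0,0,0,0,-1],[0,0,0,0,0,0,-1],[0,0,0,0,0,0,-1],[0,0,0,0,0,0,-1]]'
```

```text
time: 25.2
ee_pos: [0.4812, 0.0207, 0.0153]
ee_rot: [[-1.0, -0.0, -0.002], [-0.0, 1.0, -0.0], [0.002, -0.0, -1.0]]
ft_force: [0.3, 0.4, -0.3]
width: 0.0857
gripper_force: 0.0
time: 26.2
ee_pos: [0.4828, 0.0207, 0.0182]
ee_rot: [[-1.0, -0.0, 0.002], [-0.0, 1.0, -0.0], [-0.002, -0.0, -1.0]]
ft_force: [-3.2, 0.0, 9.5]
width: 0.0566
gripper_force: 63.4
```

```bash
python3 -m pendant '[[0,0,0,0,0,-0.08,-1],[0,0,0,0,0,-0.04,-1],[0,0,0,0.1,0,0,-1],[0,0,0,0.3,0,0,-1],[0,0,0,0.4,0,0,-1],[0,0,0,0.5,0,0,-1],[0,0,0,0.5,0,0,-1],[0,0,0,0.5,0,0,-1],[0,0,0,0.4,0,0,-1],[0,0,0,0.2,0,0,-1]]'
python3 -m pendant '[[0,0,0,0,0,-0.3,-1],[0,0,0,0,0,-0.6,-1],[0,0,0,0,0,-0.6,-1],[0,0,0,0,0,-0.4,-1],[0,0,0,0,0.2,0,-1],[0,0,0,0,0.4,0,-1],[0,0,0,-0.2,0.6,0,-1],[0,0,0,-0.3,0.7,0,-1],[0,0,0,-0.4,0.7,0,-1],[0,0,0,-0.4,0.7,0,-1]]'
```

```text
time: 27.45
ee_pos: [0.3943, 0.0207, 0.0201]
ee_rot: [[-1.0, -0.0, 0.0], [-0.0, 1.0, -0.0], [-0.0, -0.0, -1.0]]
ft_force: [0.1, -0.5, -1.3]
width: 0.0564
gripper_force: 64.0
time: 28.7
ee_pos: [0.4338, 0.1212, 0.0763]
ee_rot: [[-1.0, -0.001, -0.001], [-0.001, 1.0, -0.0], [0.001, -0.0, -1.0]]
ft_force: [0.1, 0.3, -2.2]
width: 0.0564
gripper_force: 64.6
```

```bash
python3 -m pendant '[[0,0,0,-0.4,0.7,0,-1],[0,0,0,-0.4,0.7,0,-1],[0,0,0,-0.4,0.7,0,-1],[0,0,0,-0.4,0.7,0,-1],[0,0,0,-0.4,0.6,0,-1],[0,0,0,-0.3,0.4,0,-1],[0,0,0,-0.1,0.2,0,-1],[0,0,0,0,0,0,-1],[0,0,0,0,0,0,-1]]'
```

```text
time: 29.82
ee_pos: [0.5057, 0.2394, 0.0771]
ee_rot: [[-1.0, 0.0, -0.0], [0.0, 1.0, -0.0], [0.0, -0.0, -1.0]]
ft_force: [-0.2, 0.4, -2.0]
width: 0.0562
gripper_force: 64.7
```

```bash
python3 -m pendant '[[0,0,0,-0.05,0.2,0.2,-1],[0,0,0,0,0,0.5,-1],[0,0,0,0,0,0.5,-1],[0,0,0,0,0,0.4,-1],[0,0,0,0,0,0.2,-1],[0,0,0,0,0,0.1,-1],[0,0,0,0,0,0.05,-1],[0,0,0,0,0,0,-1]]'; python3 -m pendant '[[0,0,0,0,0,0.04,-1],[0,0,0,0,0,0,-1]]'
```

```text
time: 30.82
ee_pos: [0.5076, 0.2458, 0.0189]
ee_rot: [[-1.0, -0.0, 0.0], [-0.0, 1.0, 0.0], [-0.0, 0.0, -1.0]]
ft_force: [-0.1, 0.5, -2.2]
width: 0.0565
gripper_force: 64.7
time: 31.08
ee_pos: [0.5074, 0.2458, 0.0175]
ee_rot: [[-1.0, -0.0, 0.0], [-0.0, 1.0, 0.0], [-0.0, 0.0, -1.0]]
ft_force: [-0.7, -0.2, -2.0]
width: 0.0563
gripper_force: 64.7
```

```bash
python3 -m pendant '[[0,0,0,0,0,0.04,-1],[0,0,0,0,0,0,-1],[0,0,0,0,0,0,-1]]'; python3 -m pendant '[[0,0,0,0,0,0.03,-1],[0,0,0,0,0,0,-1],[0,0,0,0,0,0,-1]]'
```

```text
time: 31.45
ee_pos: [0.5075, 0.2458, 0.0163]
ee_rot: [[-1.0, -0.0, 0.0], [-0.0, 1.0, 0.0], [-0.0, 0.0, -1.0]]
ft_force: [-0.1, -0.3, -1.0]
width: 0.0567
gripper_force: 64.8
time: 31.82
ee_pos: [0.5076, 0.2458, 0.0162]
ee_rot: [[-1.0, -0.0, 0.0], [-0.0, 1.0, 0.0], [-0.0, 0.0, -1.0]]
ft_force: [-6.0, -1.8, 10.7]
width: 0.0565
gripper_force: 65.9
```

Contact at z 0.016, so the cup is on the floor. I'll open partway, lift straight up, and check from above.

```bash
python3 -m pendant '[[0,0,0,0,0,0,0.5],[0,0,0,0,0,0,0.65],[0,0,0,0,0,0,0.65],[0,0,0,0,0,0,0.65],[0,0,0,0,0,-0.2,0.65],[0,0,0,0,0,-0.8,0.65],[0,0,0,0,0,-1,0.65],[0,0,0,0,0,-1,0.65],[0,0,0,0,0,-1,0.65],[0,0,0,0,0,-1,0.65]]'
python3 -m pendant '[[0,0,0,1,0,0,0.65],[0,0,0,1,-0.5,0,0.65],[0,0,0,1,-0.5,0,0.65],[0,0,0,1,-0.5,0,0.65],[0,0,0,0,0,0,0.65],[0,0,0,0,0,0,0.65]]'
python3 - <<'E'
from h import *
from m import blobs
c=snap('wrist','w9.png');t=snap('top','t9.png')
for n,k in(('w',c),('t',t)):
  for ce,s,r in blobs(k,(22,120,80),(36,255,255),60): print(n,ce,s,ray(k,*ce,.03).round(4))
for L in [[int(cv2.getRectSubPix(t['pixels'],(1,1),tuple(map(float,proj(t,(.5595+x,.0205,.062+.2126*(x+.055)))))).mean()) for x in np.arange(-.06,.115,.004)]]: print(L)
print('pad',[ (b[0],b[1]) for b in blobs(t,(0,200,150),(4,255,255)) if 260<b[0][0]<300])
u,v=proj(t,(.5075,.2455,.03)).astype(int);b=cv2.resize(t['pixels'][v-13:v+14,u-13:u+14,2],None,fx=2,fy=1)
for r in b: print(''.join(' .:-=+*#%@'[int(q)*10//256] for q in r))
E
```

```text
time: 33.08
ee_pos: [0.5073, 0.2457, 0.1668]
ee_rot: [[-1.0, -0.0, 0.0], [-0.0, 1.0, 0.0], [-0.0, 0.0, -1.0]]
ft_force: [-0.9, 0.5, 0.3]
width: 0.0704
gripper_force: 0.0
time: 33.83
ee_pos: [0.3878, 0.2009, 0.1659]
ee_rot: [[-1.0, -0.0, 0.001], [-0.0, 1.0, 0.0], [-0.001, 0.0, -1.0]]
ft_force: [-0.2, -0.5, -0.1]
width: 0.0705
gripper_force: 0.0
w [527.2  19.8] [522, 0, 11, 41, 231] [0.2575 0.3762 0.03  ]
w [543.1  18.1] [538, 0, 11, 38, 238] [0.2564 0.3873 0.03  ]
w [551.8  71.8] [547, 39, 10, 53, 238] [0.2918 0.402  0.03  ]
w [535.8  67.1] [530, 42, 13, 50, 292] [0.2886 0.3895 0.03  ]
w [520.6  68.3] [515, 45, 12, 48, 264] [0.2894 0.3784 0.03  ]
w [327.8 320.4] [295, 282, 67, 76, 3178] [0.5078 0.2458 0.03  ]
t [423.7  10.7] [405, 0, 45, 27, 516] [ 1.1189 -0.4543  0.03  ]
t [450.7  11.6] [436, 0, 28, 24, 202] [ 1.1186 -0.5332  0.03  ]
t [479.1  10.9] [465, 0, 35, 25, 374] [ 1.1231 -0.6163  0.03  ]
t [318.5  41.5] [309, 33, 18, 16, 116] [ 1.0179 -0.1491  0.03  ]
t [125.3  50.4] [116, 40, 19, 20, 134] [0.9748 0.4121 0.03  ]
t [ 60.2 155.2] [50, 143, 17, 22, 145] [0.6624 0.5852 0.03  ]
t
[... 1247 characters left out ...]
      :-+*###%%%%##***##%%%%#*=:    ...:
:::::.                :=+*#%%%%%%#####%%%%#*=:    ..::
:::::.              .:-+**#%%%%%%##**#%%%#*=:.   ...::
:::::.             :=*####%%%%###*+++**##*=:    ....::
::::::..          :=*#%%%%%##**++=::::---:.     ...:::
::::::::..       .-+*#%%%%%%#*+=:.            ...:::::
::::::::::..      :-+*#%%%%##*=-.            ...::::::
::::::::::::...     :-=+***++-.            ....:::::::
:::::::::::::::...    ..::::.          .......::::::::
:::::::::::::::::::.....          .........:::::::::::
::::::::::::::::::::::::::...............:::::::::::::
::::::::::::::::::::::::::::::::::::::::::::::::::::::
::::::::::::::::::::::::::::::::::::::::::::::::::::::
```

The cup stands in the bay at (0.508,0.246), within a few mm of target, with six balls visible in it. The lever is up, and the chute profile hasn't changed. Handing in.

```bash
python3 -c "
from bench import finish_job
print(finish_job())"
```

```text
the job is handed in; nothing more can be done
None
```

I handed the job in at about 34 s: the cup stands in the empty half of the tray, a few mm from its middle, with six balls in it and none seen spilled; the lever is up and two balls are left in the chute. The hand-in returned no verdict.

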